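# Loosen the gas trap's retaining ring by two turns

### The job

The red knurled retaining ring on the gas trap has only just been started: its white mark stands less than a quarter turn anticlockwise of the yellow pointer on the blue cap. Roll a fingertip across the rim, stroke after stroke, to loosen the ring anticlockwise (seen from above) until it is two full turns from tight: the mark passes the pointer once and stops facing it the second time. Leave the bottle, jar and brass fitting standing where they are, and finish clear of the ring.

Things in the scene. Friction and masses are not known exactly. Their poses are not given: they have to be found in the camera images.
- ring (a joint): Turn of the red knurled ring about its vertical axis. 0 = fully tight (white mark at the pointer); grows as it loosens, anticlockwise seen from above; 6.283 per turn, stop at 22. Starts between 0.3 and 1.4. Stiff: about 0.1 N m (2 N along the rim); stays where it is left. A shut fingertip pressed on the rim with 5 to 15 N and drawn along it carries it round.
- ring_axis (a point): Point on the ring's axis 67 mm above the bench, the rim's mid-height when tight; does not turn or climb. The ring is 124 mm across its 30 rounded upright ribs (4 mm proud of a 116 mm core), too wide to grip, and 24 mm high; its underside is 55 mm above the bench when tight and climbs 3 mm per turn.
- ring_mark (a point): The white mark (13 x 10 mm) on the ring's top face, 51 mm from the axis; it turns and climbs with the ring.
- pointer (a point): Tip of the yellow pointer on the fixed blue cap, 41 mm from the axis, 94 mm above the bench. The mark faces it at every full turn.
- housing: Gas-trap housing, bolted down: origin on the bench under the ring's axis, pointer toward its +x. Base plate 150 x 150 x 12 mm; clear bowl 88 mm across below the ring; brass stubs along +y and -y at 30 mm height, up to 22 mm thick, reaching 82 mm from the axis. Blue cap inside the ring: 84 mm across, flat top at 94 mm, with an outlet stub 24 mm across in the middle up to 108 mm.
- reagent_bottle: Loose amber bottle with a black cap, 48 mm across, 90 mm high, 0.15 kg; origin at the centre of its underside. Leave it alone.
- sample_jar: Loose clear jar with a white cap, 48 mm across, 60 mm high, 0.12 kg; origin at the centre of its underside. Leave it alone.
- hose_fitting: Loose brass hose fitting, 40 mm across at the foot, 50 mm high, 0.15 kg; origin at the centre of its underside. Leave it alone.
There are look-alikes about, which are no part of the job. What is shaped like the housing but purple is not meant.

How it is judged:
On the way, in this order (a step that is already met when the one before it is completed fails the run):
1. a fingertip on the rim has brought the ring past half a turn loose (contact force between the fingers and ring above 0.2 N and value of joint ring above 3.14 rad).
2. a fingertip on the rim has brought the mark past the pointer for the first time, beyond one full turn loose (contact force between the fingers and ring above 0.2 N and value of joint ring above 6.583 rad).
At the end, for the whole second after the job is handed in: The ring is at rest, two full turns loose from tight (joint 12.57 within 0.4 rad, about 23 degrees: mark facing the pointer), and the three loose things stand upright within 15 mm of where they were (value of joint ring between 12.166 and 12.966 rad and velocity of joint ring between -0.05 and 0.05 rad/s and distance of each of reagent_bottle, sample_jar, hose_fitting from where it was at the start of the episode below 0.015 m and angle between each of reagent_bottle, sample_jar, hose_fitting's own z axis and vertical below 0.15 rad); the robot touches nothing.
It fails at once if the bottle, jar or fitting is knocked, lifted or carried (more than 20 mm or tipped) (distance of any of reagent_bottle, sample_jar, hose_fitting from where it was at the start of the episode above 0.02 m or angle between any of reagent_bottle, sample_jar, hose_fitting's own z axis and vertical above 0.3 rad).
It fails at once if the ring is overrun by a quarter turn or more beyond two turns (value of joint ring above 14.136 rad).
It also fails if it takes over 67 s, if anything falls off the work surface, if the arm or the gripper's body presses on something with over 40 N, if the wrist force passes 120 N, or if a joint passes its speed limit or range.

### The arm

A 6-joint arm with a two-finger parallel gripper is mounted at the origin on the work surface. World frame = base frame: x ahead of the robot, y to its left, z up, the work surface at z = 0. Lengths are in m, angles in rad, forces in N, time in s.
With the tool pointing down it reaches from about 0.3 to 0.875 m from the base axis. Payload 6.4 kg.
Tool frame: the origin (TCP) lies between the finger pads; the fingertips stand 11 mm ahead of it and the grasp point (between the pads) lies 8 mm behind it (ctrl.tcp_to_tips is the distance from the TCP to the fingertips, in m); x points along the fingers, z is the direction in which the jaws open and shut, and the axes are right-handed (so a half turn about x gives the same grasp; the last joint's range is limited). The gripper opens to 85 mm and grips with 20 to 120 N. Pads are 22 mm wide; open, the fingers measure 114 mm over their backs; the gripper's body (76 mm by 85 mm) begins 54 mm behind the grasp point. The pads swing forward as they close: fully open they stand 13 mm farther back than shut.
Start: joints at [1.109, 0.181, 1.607, -0, 1.354, -0.206], TCP at [0.145, 0.556, 0.242] pointing down, gripper open.
Joint ranges: [-2.99, 2.99], [-0.89, 2.07], [0.3, 2.58], [-1.14, 4.28], [0, 2.63], [-3.12, 3.12]. Speed limits (rad/s): [2.57, 2.57, 3.01, 3.14, 3.14, 3.14].

### API

Orientations are given as a unit quaternion [w, x, y, z].
In Python, from bench import ctrl, eyes, hand_in gives the robot as it stands. The module is installed in compiled form; this text tells all that it offers.
- The arm moves only by the tool step_arm, never from a script. Its arguments are lists of equal length, an entry for each row: "xyz": the shift along the world's x, y, z in mm, a list of three; "spin": the turn about the world's z in rad; "fingers": the opening in per cent of the stroke, from 0 (shut) to 100 (fully open). A call has 1 to 10 rows; each row is the pose to reach, as a shift and turn from the pose commanded when the call began; what a row does not reach only later rows make up. A row lasts 1/10 s, in which the tool goes at most 50 mm and 8.59 degrees, less where a joint would pass 70% of its speed; a pose out of reach is approached as far as the arm can. A call with a gripper value outside its range is refused whole. The fingers move at their own pace and stop on an object; the grip force is fixed at half the most. Time passes only in rows, so rows that repeat a pose let the fingers close. It gives the time, the measured TCP pose, the force and the opening at its end, in the units of the state.
- ctrl.get_obs(): the state, without advancing time (a new reading comes with each control period).
- eyes.camera(name): name is "scene" or "top" or "wrist"; returns the picture (420x560x3 uint8, red, green, blue); there is no depth.
- eyes.camera_model(name): a dict with "vertical_fov" (degrees; the focal length in pixels is half the picture's height over the tangent of half this angle, whatever the lens; pixels are square), "cx", "cy" (the principal point, pixels), "pose" (4x4, takes a point from camera to world coordinates); the wrist camera has in their place "tool_from_camera" (4x4, takes a point from camera to tool coordinates, whose origin is the TCP and whose axes are the tool frame's). Camera axes: x right, y up, looking along -z (the intrinsics and any distortion apply to the point x, -y, -z); pixel columns grow to the right and rows downward; lengths in m; the calibration is good to about 2 mm. A picture is of the moment at which its call begins: read the wrist's pose just before it. camera_model takes no time and is no camera call.
- hand_in(): hands the job in, once; it reports no verdict.
The state is a dict: "time_s": time; "q": joint angles; "dq": joint speeds; "joint_efforts": joint torques, N m; "eef_pos": TCP position; "eef_rot": TCP orientation; "wrist_force": force on the tool from outside, world axes, zero at the start; "torque": the same for the moment, N m; "opening": opening from 0.0 (shut) to 1.0 (fully open).
Only numpy, scipy, OpenCV 4.12 (cv2) and the standard library are available. Lean on these libraries where they do the work, as an engineer would, in place of code of your own. Each camera call takes 0.05 s, during which the arm holds its last target.

## Working session

There is one attempt and no reset: what is moved stays moved. The work goes in short steps, Python scripts to look and compute and a tool call to move; the robot and the scene stay as the last step left them, time stands still between calls to the robot, and variables do not carry over. Pictures are saved under pics/ and viewed, and the job is handed in when it is done.

Besides the shell and the picture viewer there is one more tool, called by a JSON object that holds its "fn" and its "kwargs", one argument or row to a line. step_arm: Moves the arm, as the interface text tells. Its arguments: {"type":"object","properties":{"xyz":{"type":"array"},"spin":{"type":"array"},"fingers":{"type":"array"}},"required":["xyz","spin","fingers"]}

```bash
mkdir -p pics
python3 - <<'E'
from bench import ctrl, eyes
import cv2,numpy as np
np.set_printoptions(precision=4,suppress=True)
for n in ["scene","top","wrist"]:
    im=eyes.camera(n); cv2.imwrite(f"pics/{n}0.png",im[:,:,::-1]); print(n,eyes.camera_model(n))
o=ctrl.get_obs(); print(o, ctrl.tcp_to_tips)
E
```

```text
scene {'vertical_fov': 48.282884711417644, 'cx': 279.2871650480057, 'cy': 204.60166337935095, 'pose': array([[-0.0545, -0.7686,  0.6374,  1.1328],
       [ 0.9983, -0.0542,  0.02  ,  0.0475],
       [ 0.0192,  0.6374,  0.7703,  0.736 ],
       [ 0.    ,  0.    ,  0.    ,  1.    ]])}
top {'vertical_fov': 55.993240516238544, 'cx': 283.33155578229696, 'cy': 208.10305818663335, 'pose': array([[-0.0039,  0.9949, -0.101 ,  0.4859],
       [-1.    , -0.0038,  0.0014,  0.0145],
       [ 0.001 ,  0.101 ,  0.9949,  0.9908],
       [ 0.    ,  0.    ,  0.    ,  1.    ]])}
wrist {'vertical_fov': 68.49608104559422, 'cx': 277.5164500720736, 'cy': 206.75071457463935, 'tool_from_camera': array([[-0.0004,  0.2703, -0.9628, -0.1321],
       [ 0.0007,  0.9628,  0.2703,  0.0677],
       [ 1.    , -0.0006, -0.0006, -0.0001],
       [ 0.    ,  0.    ,  0.    ,  1.    ]])}
{'time_s': 0.15, 'q': array([ 1.1087,  0.1814,  1.6077,  0.    ,  1.3538, -0.2063]), 'dq': array([-0.0011, -0.0026, -0.0036,  0.0011, -0.0005,  0.0019]), 'joint_efforts': array([  0.0025, -44.5267, -35.1691,  -0.0002,   0.0059,  -0.    ]), 'eef_pos': array([0.1453, 0.5559, 0.2416]), 'eef_rot': array([ 0.5593, -0.4323,  0.5601,  0.4319]), 'wrist_force': array([-0.4281,  0.6856, -0.6422]), 'torque': array([0.0154, 0.0411, 0.0126]), 'opening': 1.0023345872014677} 0.011
```

View pics/top0.png

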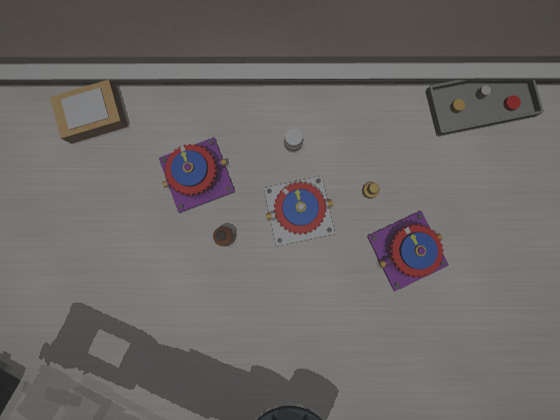

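View pics/scene0.png

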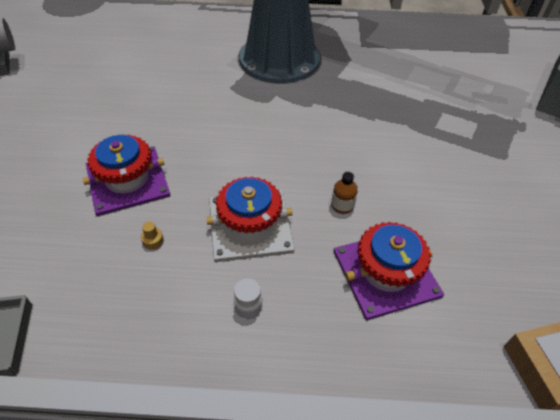

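View pics/wrist0.png

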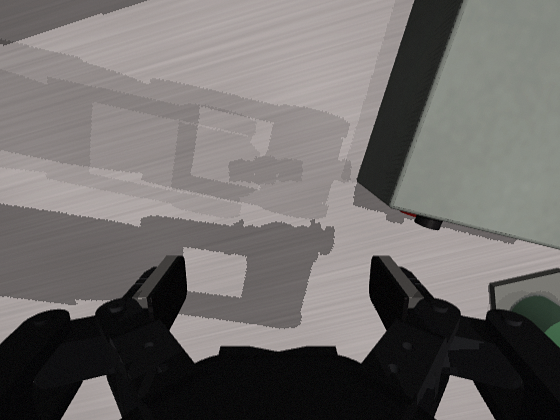

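Candidates for the gas trap in the top view are a purple-based one at (197,172), a white-based one at (301,208) and a purple-based one at (415,250). By the description I take the white-based one at (301,208). Its loose neighbours are the bottle (224,236), jar (293,140) and fitting (371,190).

```bash
cat > h.py <<'E'
import cv2,numpy as np
from bench import ctrl, eyes
np.set_printoptions(precision=4,suppress=True)
def ray(n,u,v):
    m=eyes.camera_model(n); f=210/np.tan(np.radians(m["vertical_fov"]/2))
    d=np.array([(u-m["cx"])/f,-(v-m["cy"])/f,-1.]); P=np.array(m["pose"]); return P[:3,3],P[:3,:3]@d
def onz(n,u,v,z):
    o,d=ray(n,u,v); return (o+d*(z-o[2])/d[2])
def proj(n,p):
    m=eyes.camera_model(n); f=210/np.tan(np.radians(m["vertical_fov"]/2)); P=np.array(m["pose"])
    c=P[:3,:3].T@(np.array(p)-P[:3,3]); return m["cx"]+f*c[0]/-c[2], m["cy"]-f*c[1]/-c[2]
def masks(im):
    h=cv2.cvtColor(im,cv2.COLOR_RGB2HSV); H,S,V=cv2.split(h)
    return dict(red=((H<8)|(H>172))&(S>150)&(V>60), blue=(H>105)&(H<125)&(S>150)&(V>60),
      yel=(H>22)&(H<34)&(S>130)&(V>110), white=(S<45)&(V>150))
E
python3 - <<'E'
from h import *
for n,c in (("top",(301,208)),("scene",(250,205))):
    im=cv2.imread(f"pics/{n}0.png")[:,:,::-1].copy(); M=masks(im)
    yy,xx=np.mgrid[:420,:560]; near=np.hypot(xx-c[0],yy-c[1])<42
    for k,z in (("red",.079),("blue",.094),("yel",.094)):
        m=(M[k]&near).astype(np.uint8); nn,l,st,ce=cv2.connectedComponentsWithStats(m)
        for i in range(1,nn):
            if st[i,4]>8: print(n,k,st[i],ce[i],onz(n,*ce[i],z))
        cs=np.argwhere(m)[:,::-1]; h=cv2.convexHull(cs.astype(np.int32)); e=cv2.fitEllipse(h) if len(h)>5 else None
        if e: print("  ell",e,onz(n,*e[0],z))
    s=im[c[1]-48:c[1]+48,c[0]-60:c[0]+60]; cv2.imwrite(f"pics/c_{n}.png",cv2.resize(s,None,fx=6,fy=6,interpolation=2)[:,:,::-1])
E
```

```text
ell ((299.6539001464844, 207.7464599609375), (50.4946174621582, 50.915103912353516), 80.10919952392578) [ 0.5792 -0.0247  0.079 ]
scene red [ 216  180   65   53 1219] [248.0894 213.3224] [ 0.6133 -0.0242  0.079 ]
  ell ((248.59556579589844, 204.5005340576172), (55.29146957397461, 65.56355285644531), 87.81999206542969) [ 0.5929 -0.0252  0.079 ]
scene blue [ 227  179   44   37 1045] [248.1072 197.0852] [ 0.588  -0.0261  0.094 ]
  ell ((248.20115661621094, 197.1387481689453), (37.21184539794922, 44.318641662597656), 86.43389129638672) [ 0.5881 -0.0259  0.094 ]
scene yel [248 202   5   8  23] [249.8696 206.0435] [ 0.6086 -0.021   0.094 ]
  ell ((269.481689453125, 205.7545166015625), (14.750470161437988, 45.82647705078125), 90.48125457763672) [0.6055 0.0136 0.094 ]
```

```bash
python3 -c "
import cv2,numpy as np
a=cv2.imread('pics/c_top.png');b=cv2.imread('pics/c_scene.png')
cv2.imwrite('pics/c_both.png',cv2.resize(np.hstack([a,b]),(800,320)))"
```

```text
(no output)
```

View pics/c_both.png

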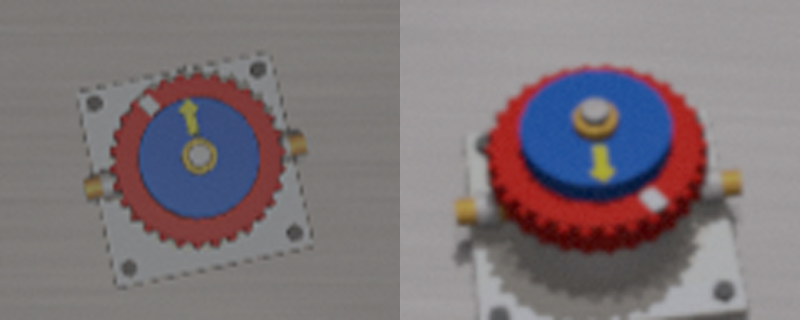

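The close crop confirms the white base. In the top crop the white mark is up-left of the cap at (148,103), about 45° anticlockwise of the yellow pointer at (189,103). The top image is dim, so I'll refine the masks.

Run:
```python
from h import *
c=(301,208); im=cv2.imread("pics/top0.png")[:,:,::-1].copy()
h=cv2.cvtColor(im,cv2.COLOR_RGB2HSV);
for p in [(300,225),(299,193),(310,232),(286,192),(301,207)]: print(p,h[p[1],p[0]])
H,S,V=cv2.split(h); yy,xx=np.mgrid[:420,:560]; near=np.hypot(xx-c[0],yy-c[1])<34
M=dict(blue=(H>100)&(H<130)&(S>90),red=((H<10)|(H>170))&(S>90),yel=(H>20)&(H<40)&(S>90))
for k,z in (("blue",.094),("red",.080),("yel",.094)):
    m=(M[k]&near).astype(np.uint8); n,l,st,ce=cv2.connectedComponentsWithStats(m)
    for i in range(1,n):
        if st[i,4]>8: print(k,st[i],ce[i],onz("top",*ce[i],z))
    q=cv2.convexHull(np.argwhere(m)[:,::-1].astype(np.int32)); e=cv2.fitEllipse(q); print(" ell",e,onz("top",*e[0],z))
m=((S<50)&(np.hypot(xx-286,yy-192)<5)).astype(np.uint8); n,l,st,ce=cv2.connectedComponentsWithStats(m); print(st,ce,[onz("top",*x,.079) for x in ce])
# loose
for nm,p,z in (("bottle",(224,236),.09),("jar",(293,138),.06),("fit",(372,188),.05)): print(nm,onz("top",*p,z))
for nm,p,z in (("bottle",(348,178),.09),("jar",(247,288),.06),("fit",(149,228),.05)): print(nm,onz("scene",*p,z))
for p in [(267,187),(325,178),(278,244),(333,237)]:print(onz("top",*p,.012))
```

```text
(300, 225) [139  77  89]
(299, 193) [ 33  72 114]
(310, 232) [178  36 112]
(286, 192) [105   7 137]
(301, 207) [120   2 133]
blue [283 190  36  35 851] [300.2327 207.651 ] [ 0.5779 -0.0253  0.094 ]
 ell ((300.0594482421875, 206.8695831298828), (35.52166748046875, 35.724082946777344), 108.15031433105469) [ 0.5797 -0.025   0.094 ]
red [274 182  52  52 929] [299.7933 209.0743] [ 0.576  -0.0249  0.08  ]
 ell ((299.6274108886719, 207.75466918945312), (51.33436584472656, 51.93556594848633), 138.8889923095703) [ 0.5791 -0.0246  0.08  ]
yel [295 190   5  10  27] [297.4444 194.2963] [ 0.6086 -0.0192  0.094 ]
yel [296 202  10  10  34] [300.3235 206.7353] [ 0.58   -0.0256  0.094 ]
 ell ((240.0303192138672, 229.4409942626953), (11.498368263244629, 63.883426666259766), 0.0) [0.5287 0.1117 0.094 ]
[[     0      0    560    420 235175]
 [   283    189      6      6     25]] [[279.4994 209.502 ]
 [285.52   191.12  ]] [array([0.5753, 0.0221, 0.079 ]), array([0.6183, 0.008 , 0.079 ])]
bottle [0.5141 0.1485 0.09  ]
jar [ 0.7503 -0.0108  0.06  ]
fit [ 0.6293 -0.2004  0.05  ]
bottle [0.5241 0.1564 0.09  ]
jar [ 0.7533 -0.013   0.06  ]
fit [ 0.6368 -0.203   0.05  ]
[0.6386 0.0538 0.012 ]
[ 0.6609 -0.0918  0.012 ]
[0.4963 0.0266 0.012 ]
[ 0.513  -0.1094  0.012 ]
```

Run:
```python
from h import *
from scipy.spatial.transform import Rotation as R
o=ctrl.get_obs(); w=o["eef_rot"]; r=R.from_quat([*w[1:],w[0]]).as_matrix(); print(r)
q=o["q"]; ay=np.arctan2(r[1,1],r[0,1]); print("yaw of tool y",ay,"q1,q6",q[0],q[5], "sum",ay-q[0]+q[5],"diff",ay-q[0]-q[5])
```

```text
[[-0.0006 -0.9675  0.253 ]
 [-0.0012  0.253   0.9675]
 [-1.      0.0003 -0.0013]]
yaw of tool y 2.8857871733639118 q1,q6 1.1086986204597078 -0.20629505952777397 sum 1.57079349337643 diff 1.983383612431978
```

{"fn": "step_arm", "kwargs": {
  "xyz": [
    [461, -673, 0],
    [461, -673, 0],
    [461, -673, 0],
    [461, -673, 0],
    [461, -673, 0],
    [461, -673, 0],
    [461, -673, 0],
    [461, -673, 0],
    [461, -673, 0],
    [461, -673, 0]
  ],
  "spin": [-0.15, -0.3, -0.45, -0.6, -0.75, -0.9, -1.05, -1.2, -1.35, -1.5],
  "fingers": [0, 0, 0, 0, 0, 0, 0, 0, 0, 0]
}}

```text
time_s: 1.15
eef_pos: [0.4287, 0.1419, 0.2424]
eef_rot: [0.704, 0.068, 0.704, -0.067]
wrist_force: [0.9, 0.2, -0.6]
opening: 0.004
```

{"fn": "step_arm", "kwargs": {
  "xyz": [
    [177, -259, 0],
    [177, -259, 0],
    [177, -259, 0],
    [177, -259, 0],
    [177, -259, 0],
    [177, -259, 0],
    [177, -259, 0],
    [177, -259, 0],
    [177, -259, 0],
    [177, -259, 0]
  ],
  "spin": [-0.15, -0.3, -0.45, -0.6, -0.75, -0.9, -1.05, -1.2, -1.35, -1.5],
  "fingers": [0, 0, 0, 0, 0, 0, 0, 0, 0, 0]
}}

```text
time_s: 2.15
eef_pos: [0.6048, -0.1155, 0.2416]
eef_rot: [-0.468, -0.529, -0.469, 0.53]
wrist_force: [0.2, -0.8, 0.4]
opening: 0.004
```

```bash
cat >> h.py <<'E'
from scipy.spatial.transform import Rotation as R
def state():
    o=ctrl.get_obs(); w=o["eef_rot"]; r=R.from_quat([*w[1:],w[0]]).as_matrix()
    print("t",o["time_s"],"pos",o["eef_pos"],"yawy",np.arctan2(r[1,1],r[0,1]),"q6",o["q"][5],"q1",o["q"][0],"F",o["wrist_force"]); return o,r
E
python3 - <<'E'
from h import *
o,r=state()
im=eyes.camera("wrist"); cv2.imwrite("pics/w1.png",im[:,:,::-1])
E
```

```text
t 2.15 pos [ 0.6048 -0.1155  0.2416] yawy -0.12094491391884649 q6 1.310580234704517 q1 -0.3811590856589685 F [ 0.1841 -0.7765  0.375 ]
```

View pics/w1.png

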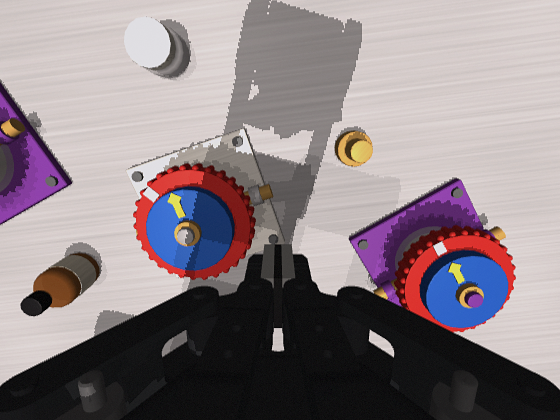

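```bash
cat >> h.py <<'E'
def wpose(o,r):
    m=eyes.camera_model("wrist"); T=np.eye(4); T[:3,:3]=r; T[:3,3]=o["eef_pos"]; return T@np.array(m["tool_from_camera"])
def wonz(P,u,v,z):
    m=eyes.camera_model("wrist"); f=210/np.tan(np.radians(m["vertical_fov"]/2))
    d=P[:3,:3]@np.array([(u-m["cx"])/f,-(v-m["cy"])/f,-1.]); return P[:3,3]+d*(z-P[2,3])/d[2]
E
python3 - <<'E'
from h import *
o,r=state(); P=wpose(o,r); print("cam",P[:3,3])
im=cv2.imread("pics/w1.png")[:,:,::-1].copy()
h=cv2.cvtColor(im,cv2.COLOR_RGB2HSV);H,S,V=cv2.split(h); yy,xx=np.mgrid[:420,:560]; near=np.hypot(xx-192,yy-220)<75
blue=(H>100)&(H<130)&(S>90)&near; red=((H<10)|(H>170))&(S>90)&near; yel=(H>20)&(H<40)&(S>120)&near&(np.hypot(xx-178,yy-205)<18)
wh=(S<50)&(V>150)&(np.hypot(xx-151,yy-194)<9)
def circ(p):
    A=np.c_[2*p,np.ones(len(p))]; s=np.linalg.lstsq(A,(p**2).sum(1),rcond=None)[0]; return s[:2],np.sqrt(s[2]+s[:2]@s[:2])
for k,m,z in (("blue",blue,.094),("red",red,.079)):
    hull=cv2.convexHull(np.argwhere(m)[:,::-1].astype(np.int32))[:,0]
    p=np.array([wonz(P,*x,z)[:2] for x in hull]); print(k,circ(p), len(p)); print(cv2.fitEllipse(hull),wonz(P,*cv2.fitEllipse(hull)[0],z))
for k,m,z in (("yel",yel,.094),("mark",wh,.079)):
    c=np.argwhere(m)[:,::-1]; print(k,len(c),c.mean(0),wonz(P,*c.mean(0),z))
c=wonz(P,184.5,233.5,.108);print("stub",c)
for p in [(135,178),(238,141)]:print("plate bolts",wonz(P,*p,.014))
E
```

```text
t 2.2 pos [ 0.6048 -0.1153  0.2417] yawy -0.12827217803005128 q6 1.3181161896284046 q1 -0.38094986659019975 F [-0.5896 -0.1922 -0.1084]
cam [ 0.6736 -0.1245  0.3737]
blue (array([ 0.5719, -0.0325]), np.float64(0.05077747412041803)) 22
((199.55520629882812, 241.05677795410156), (90.86353302001953, 121.00310516357422), 138.90370178222656) [ 0.5706 -0.0346  0.094 ]
red (array([ 0.5838, -0.0281]), np.float64(0.061865119043308874)) 34
((194.24783325195312, 220.9949951171875), (115.89459228515625, 123.28986358642578), 109.09416961669922) [ 0.5871 -0.0287  0.079 ]
yel 203 [176.3596 204.33  ] [ 0.6098 -0.0202  0.094 ]
mark 131 [150.6183 193.6489] [0.6203 0.0081 0.079 ]
stub [ 0.5849 -0.0268  0.108 ]
plate bolts [0.6294 0.0511 0.014 ]
plate bolts [ 0.6562 -0.0765  0.014 ]
```

{"fn": "step_arm", "kwargs": {
  "xyz": [
    [-16, -3, -10],
    [-16, -3, -20],
    [-16, -3, -40],
    [-16, -3, -60],
    [-16, -3, -80],
    [-16, -3, -100],
    [-16, -3, -120],
    [-16, -3, -140],
    [-16, -3, -160],
    [-16, -3, -169]
  ],
  "spin": [-0.15, -0.3, -0.45, -0.6, -0.75, -0.9, -1.05, -1.2, -1.3, -1.37],
  "fingers": [0, 0, 0, 0, 0, 0, 0, 0, 0, 0]
}}

```text
time_s: 3.2
eef_pos: [0.5876, -0.1176, 0.0709]
eef_rot: [-0.03, -0.705, -0.031, 0.708]
wrist_force: [0.3, 0.7, -0.3]
opening: -0.002
```

Run:
```python
from h import *
o,r=state()
cv2.imwrite("pics/w2.png",eyes.camera("wrist")[:,:,::-1])
s=eyes.camera("scene")
cv2.imwrite("pics/s2.png",cv2.resize(s[120:320,130:400],None,fx=2.9,fy=2.9)[:,:,::-1])
state()
```

```text
t 3.2 pos [ 0.5876 -0.1176  0.0709] yawy -1.4847975056984182 q6 2.6602495879036585 q1 -0.39533787340659526 F [ 0.3329  0.6591 -0.2922]
t 3.3 pos [ 0.5875 -0.1176  0.0712] yawy -1.4822419816678427 q6 2.6576632516783496 q1 -0.3953743707391635 F [ 0.7668 -0.0034  0.2224]
```

View pics/w2.png

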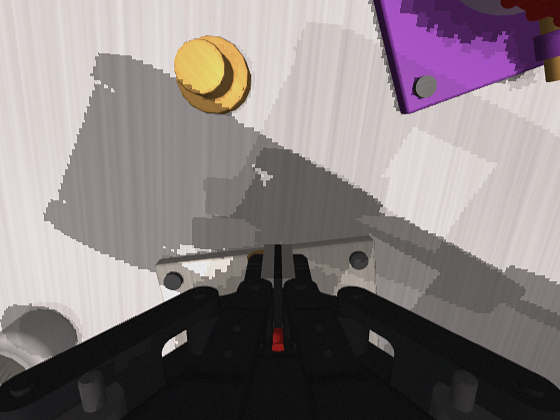

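View pics/s2.png

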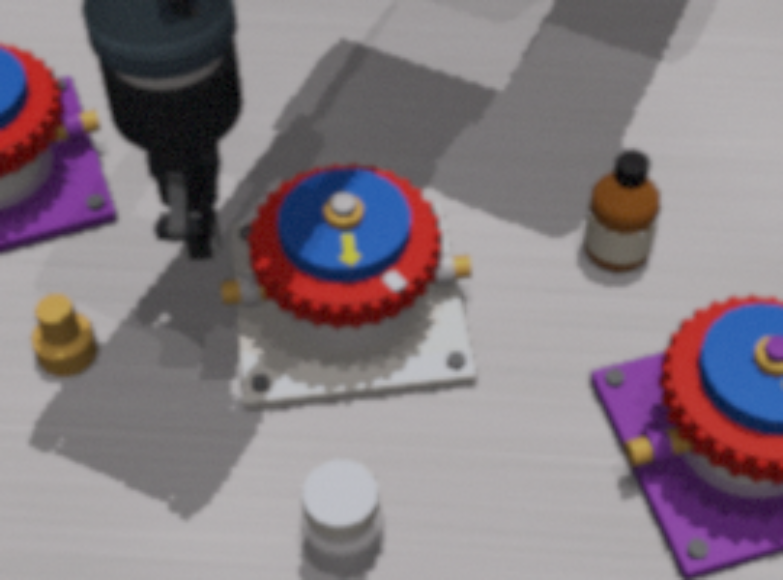

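The scene view shows the shut finger standing left of the ring with a gap. I press in gently next.

{"fn": "step_arm", "kwargs": {
  "xyz": [
    [-1, 10, 0],
    [-1, 15, 0],
    [-1, 18, 0],
    [-1, 20, 0]
  ],
  "spin": [0, 0, 0, 0],
  "fingers": [0, 0, 0, 0]
}}

```text
time_s: 3.7
eef_pos: [0.5887, -0.0985, 0.0743]
eef_rot: [0.032, 0.707, 0.031, -0.706]
wrist_force: [-0.3, -6.1, 0.6]
opening: 0.0
```

```bash
cat >> h.py <<'E'
def plan(cmd,phi0,r0,r1,dphi=.1,n=10,C=(.582,-.026)):
    for k in range(1,n+1):
        p=phi0+dphi*k; r=r0+(r1-r0)*k/n
        x=C[0]+r*np.cos(p)-cmd[0]; y=C[1]+r*np.sin(p)-cmd[1]
        print([round(x*2000)/2,round(y*2000)/2,0],end=", ")
    print()
E
python3 -c "
from h import *
plan((.587,-.0976),-1.5,.0715,.0715)"
```

```text
[7.0, 1.0, 0], [14.0, 2.5, 0], [21.0, 5.0, 0], [27.5, 8.0, 0], [33.5, 11.5, 0], [39.5, 15.5, 0], [45.0, 20.5, 0], [49.5, 25.5, 0], [54.0, 31.0, 0], [57.5, 37.5, 0],
```

{"fn": "step_arm", "kwargs": {
  "xyz": [
    [7, 1, 0],
    [14, 2.5, 0],
    [21, 5, 0],
    [27.5, 8, 0],
    [33.5, 11.5, 0]
  ],
  "spin": [0.1, 0.2, 0.3, 0.4, 0.5],
  "fingers": [0, 0, 0, 0, 0]
}}

```text
time_s: 4.2
eef_pos: [0.622, -0.0866, 0.0737]
eef_rot: [0.206, 0.677, 0.206, -0.676]
wrist_force: [0.3, -0.7, -0.2]
opening: -0.001
```

```bash
cat >> h.py <<'E'
def look(name):
    o,r=state(); C=np.array([.582,-.026]); d=o["eef_pos"][:2]-C; p=np.arctan2(d[1],d[0]); F=o["wrist_force"][:2]
    print("r %.4f phi %.3f  Fradial %.1f Ftan %.1f"%(np.hypot(*d),p,F@[np.cos(p),np.sin(p)],F@[-np.sin(p),np.cos(p)]))
    out=[]
    for n,c,k in (("scene",(250,205),3.3),("top",(300,208),4.2)):
        im=eyes.camera(n); h=int(170/k)
        out.append(cv2.resize(im[c[1]-h:c[1]+h,c[0]-h:c[0]+h],(380,380),interpolation=cv2.INTER_CUBIC))
    cv2.imwrite("pics/%s.png"%name,np.hstack(out)[:,:,::-1])
E
python3 -c "
from h import *
look('l1')"
```

```text
t 4.2 pos [ 0.622  -0.0866  0.0737] yawy -0.9795974239169626 q6 2.2233212308066395 q1 -0.327051405597127 F [ 0.3046 -0.6992 -0.1503]
r 0.0726 phi -0.987  Fradial 0.8 Ftan -0.1
```

View pics/l1.png

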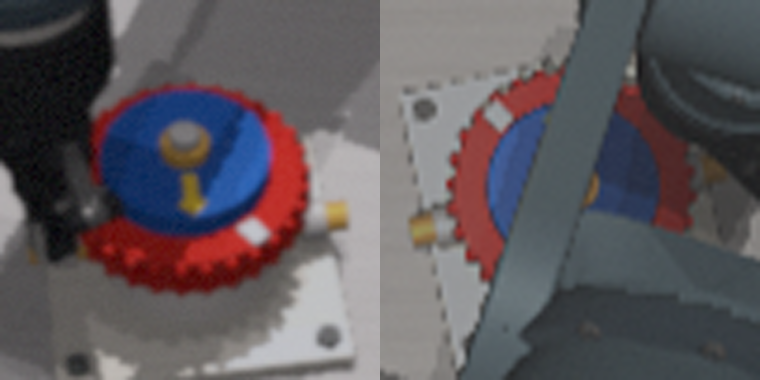

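{"fn": "step_arm", "kwargs": {
  "xyz": [
    [-1, 1.5, 0],
    [-1.5, 2.5, 0],
    [-1.5, 2.5, 0]
  ],
  "spin": [0, 0, 0],
  "fingers": [0, 0, 0]
}}

```text
time_s: 4.6
eef_pos: [0.6216, -0.086, 0.0744]
eef_rot: [0.205, 0.678, 0.202, -0.676]
wrist_force: [5.2, -5.6, -2.3]
opening: -0.0
```

```bash
python3 -c "
from h import *
plan((.619,-.0836),-1.0,.0675,.0665)"
```

```text
[5.0, 5.0, 0], [10.0, 9.5, 0], [14.5, 14.5, 0], [18.5, 19.5, 0], [22.0, 25.5, 0], [24.5, 31.5, 0], [27.0, 38.0, 0], [28.5, 44.5, 0], [29.5, 51.0, 0], [29.5, 57.5, 0],
```

{"fn": "step_arm", "kwargs": {
  "xyz": [
    [5, 5, 0],
    [10, 9.5, 0],
    [14.5, 14.5, 0],
    [18.5, 19.5, 0],
    [22, 25.5, 0],
    [24.5, 31.5, 0]
  ],
  "spin": [0.1, 0.2, 0.3, 0.4, 0.5, 0.6],
  "fingers": [0, 0, 0, 0, 0, 0]
}}

```text
time_s: 5.2
eef_pos: [0.6471, -0.0547, 0.0747]
eef_rot: [0.398, 0.587, 0.393, -0.585]
wrist_force: [7.7, -5.6, -1.8]
opening: -0.002
```

```bash
python3 -c "
from h import *
look('l2')"
```

```text
t 5.2 pos [ 0.6471 -0.0547  0.0747] yawy -0.3832289492883885 q6 1.6886896534369138 q1 -0.2660762554754642 F [ 7.6939 -5.568  -1.7815]
r 0.0711 phi -0.416  Fradial 9.3 Ftan -2.0
```

View pics/l2.png

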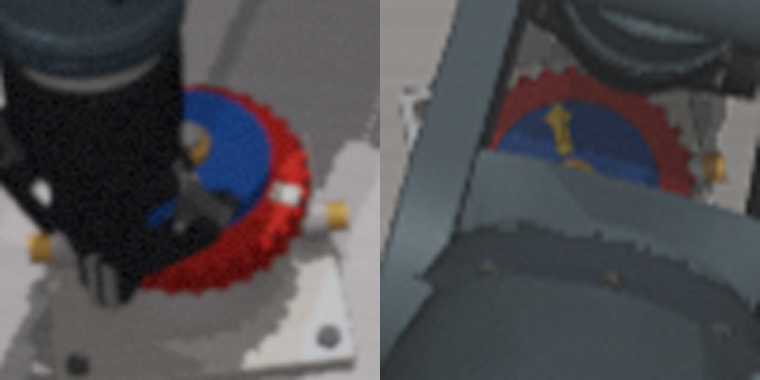

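```bash
python3 -c "
from h import *
plan((.6435,-.0521),-.4,.067,.067)"
```

```text
[2.5, 6.5, 0], [4.0, 13.0, 0], [5.0, 19.5, 0], [5.5, 26.0, 0], [5.0, 33.0, 0], [4.0, 39.5, 0], [2.5, 46.0, 0], [0.0, 52.0, 0], [-2.5, 58.0, 0], [-6.0, 64.0, 0],
```

{"fn": "step_arm", "kwargs": {
  "xyz": [
    [2.5, 6.5, 0],
    [4, 13, 0],
    [5, 19.5, 0],
    [5.5, 26, 0],
    [5, 33, 0],
    [4, 39.5, 0],
    [2.5, 46, 0],
    [0, 52, 0],
    [-2.5, 58, 0],
    [-6, 64, 0]
  ],
  "spin": [0.1, 0.2, 0.3, 0.4, 0.5, 0.6, 0.7, 0.8, 0.9, 1.0],
  "fingers": [0, 0, 0, 0, 0, 0, 0, 0, 0, 0]
}}

```text
time_s: 6.3
eef_pos: [0.6418, 0.0118, 0.0752]
eef_rot: [0.631, 0.326, 0.626, -0.323]
wrist_force: [10.1, 3.2, -0.4]
opening: -0.0
```

```bash
python3 -c "
from h import *
look('l3')
plan((.6375,.0119),.6,.067,.067)"
```

```text
t 6.3 pos [0.6418 0.0118 0.0752] yawy 0.6171517868713681 q6 0.7855498997467806 q1 -0.16710199891777766 F [10.1477  3.2396 -0.3838]
r 0.0708 phi 0.563  Fradial 10.3 Ftan -2.7
[-4.5, 5.5, 0], [-9.0, 10.0, 0], [-14.0, 14.5, 0], [-19.5, 18.5, 0], [-25.0, 22.0, 0], [-31.0, 24.5, 0], [-37.5, 26.5, 0], [-44.0, 28.0, 0], [-51.0, 29.0, 0], [-57.5, 29.0, 0],
```

View pics/l3.png

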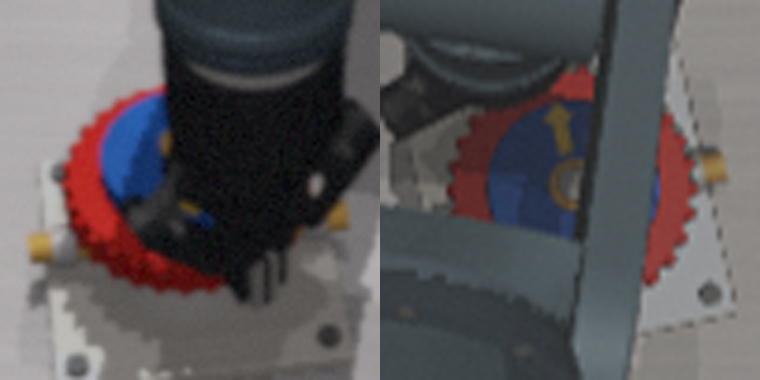

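Contact is holding, 10 N radial and 2.7 N along the rim. I continue.

{"fn": "step_arm", "kwargs": {
  "xyz": [
    [-4.5, 5.5, 0],
    [-9, 10, 0],
    [-14, 14.5, 0],
    [-19.5, 18.5, 0],
    [-25, 22, 0],
    [-31, 24.5, 0],
    [-37.5, 26.5, 0],
    [-44, 28, 0],
    [-51, 29, 0],
    [-57.5, 29, 0]
  ],
  "spin": [0.1, 0.2, 0.3, 0.4, 0.5, 0.6, 0.7, 0.8, 0.9, 1.0],
  "fingers": [0, 0, 0, 0, 0, 0, 0, 0, 0, 0]
}}

```text
time_s: 7.4
eef_pos: [0.5822, 0.0454, 0.0748]
eef_rot: [0.709, -0.014, 0.705, 0.019]
wrist_force: [4.0, 21.8, 5.3]
opening: 0.001
```

```bash
python3 -c "
from h import *
look('l4')
plan((.580,.0409),1.6,.067,.067)"
```

```text
t 7.4 pos [0.5822 0.0454 0.0748] yawy 1.6177023073577896 q6 -0.18149960158792036 q1 -0.12974449826430937 F [ 4.0005 21.8242  5.3064]
r 0.0714 phi 1.568  Fradial 21.8 Ftan -3.9
[-6.5, -0.5, 0], [-13.0, -1.5, 0], [-19.5, -3.5, 0], [-26.0, -6.0, 0], [-32.0, -9.0, 0], [-37.5, -12.5, 0], [-42.5, -17.0, 0], [-47.5, -21.5, 0], [-51.5, -27.0, 0], [-55.5, -32.5, 0],
```

View pics/l4.png

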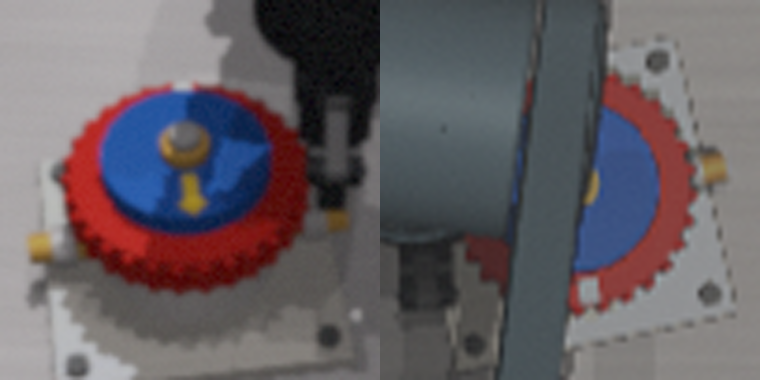

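```bash
python3 -c "
from h import *
plan((.580,.0409),1.6,.0695,.068,C=(.581,-.0265))"
```

```text
[-8.0, 1.5, 0], [-14.5, 0.0, 0], [-21.5, -2.0, 0], [-27.5, -4.5, 0], [-33.5, -8.0, 0], [-39.5, -12.0, 0], [-44.5, -16.5, 0], [-49.5, -21.5, 0], [-53.5, -26.5, 0], [-57.5, -32.5, 0],
```

{"fn": "step_arm", "kwargs": {
  "xyz": [
    [-8, 1.5, 0],
    [-14.5, 0, 0],
    [-21.5, -2, 0],
    [-27.5, -4.5, 0],
    [-33.5, -8, 0],
    [-39.5, -12, 0],
    [-44.5, -16.5, 0],
    [-49.5, -21.5, 0],
    [-53.5, -26.5, 0],
    [-57.5, -32.5, 0]
  ],
  "spin": [0.1, 0.2, 0.3, 0.4, 0.5, 0.6, 0.7, 0.8, 0.9, 1.0],
  "fingers": [0, 0, 0, 0, 0, 0, 0, 0, 0, 0]
}}

```text
time_s: 8.5
eef_pos: [0.5187, 0.0113, 0.073]
eef_rot: [0.61, -0.35, 0.614, 0.357]
wrist_force: [-14.5, 12.9, 16.9]
opening: -0.003
```

```bash
python3 -c "
from h import *
look('l5')
plan((.5225,.0084),2.6,.068,.068,C=(.581,-.0265))"
```

```text
t 8.5 pos [0.5187 0.0113 0.073 ] yawy 2.6185631146399073 q6 -1.2595658374202312 q1 -0.2094260622447717 F [-14.5379  12.8618  16.9289]
r 0.0735 phi 2.609  Fradial 19.1 Ftan -3.7
[-3.0, -6.0, 0], [-5.5, -12.0, 0], [-7.5, -18.5, 0], [-9.0, -25.5, 0], [-9.5, -32.0, 0], [-9.5, -39.0, 0], [-8.5, -45.5, 0], [-7.0, -52.5, 0], [-5.0, -59.0, 0], [-2.5, -65.0, 0],
```

View pics/l5.png

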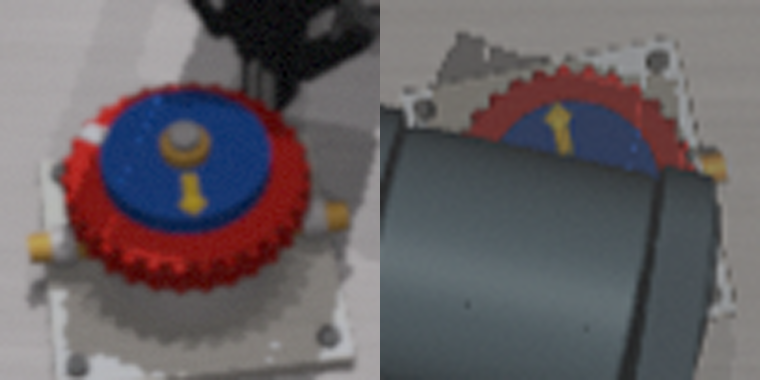

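```bash
python3 -c "
from h import *
plan((.5225,.0084),2.6,.0702,.0700,C=(.5805,-.0267))"
```

```text
[-5.5, -5.0, 0], [-8.0, -11.5, 0], [-10.0, -18.5, 0], [-11.5, -25.0, 0], [-12.0, -32.0, 0], [-12.0, -39.0, 0], [-11.0, -46.0, 0], [-9.5, -53.0, 0], [-7.5, -59.5, 0], [-5.0, -66.0, 0],
```

{"fn": "step_arm", "kwargs": {
  "xyz": [
    [-5.5, -5, 1],
    [-8, -11.5, 2],
    [-10, -18.5, 2],
    [-11.5, -25, 2],
    [-12, -32, 2],
    [-12, -39, 2],
    [-11, -46, 2],
    [-9.5, -53, 2],
    [-7.5, -59.5, 2],
    [-5, -66, 2]
  ],
  "spin": [0.1, 0.2, 0.3, 0.4, 0.5, 0.6, 0.7, 0.8, 0.9, 1.0],
  "fingers": [0, 0, 0, 0, 0, 0, 0, 0, 0, 0]
}}

```text
time_s: 9.6
eef_pos: [0.5154, -0.0579, 0.0743]
eef_rot: [0.367, -0.602, 0.369, 0.606]
wrist_force: [-6.1, -1.5, 1.8]
opening: 0.002
```

```bash
sed -i 's/C=np.array(\[.582,-.026\])/C=np.array([.5805,-.0267])/; s/C=(.582,-.026)/C=(.5805,-.0267)/' h.py; python3 -c "
from h import *
look('l6')
plan((.5175,-.0576),3.6,.0700,.0700)"
```

```text
t 9.6 pos [ 0.5154 -0.0579  0.0743] yawy -2.6652622482678447 q6 -2.3868863083740606 q1 -0.3404442648886293 F [-6.0899 -1.4873  1.7997]
r 0.0722 phi -2.694  Fradial 6.1 Ftan -1.3
[3.5, -6.0, 0], [7.5, -12.0, 0], [12.0, -17.0, 0], [17.0, -22.0, 0], [23.0, -26.5, 0], [28.5, -30.0, 0], [35.0, -33.0, 0], [41.5, -35.5, 0], [48.0, -37.5, 0], [55.0, -38.5, 0],
```

View pics/l6.png

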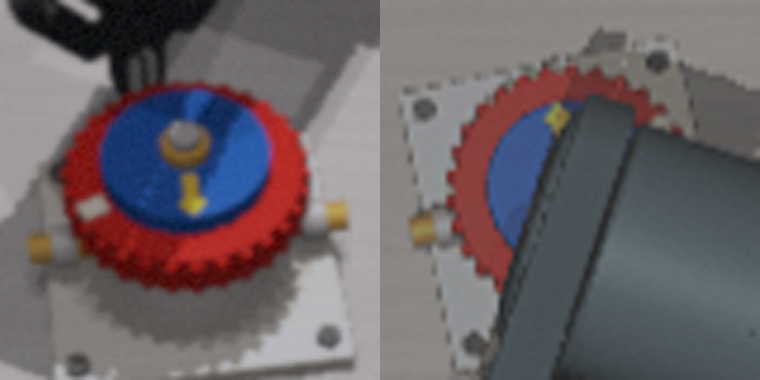

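{"fn": "step_arm", "kwargs": {
  "xyz": [
    [4, -6, 0],
    [8, -12, 0],
    [12.5, -17, 0],
    [1.5, -27.5, 0],
    [20, -45, 20],
    [65, -69, 30],
    [65, -69, 30],
    [65, -69, 30],
    [65, -69, 30],
    [65, -69, 30]
  ],
  "spin": [0.1, 0.2, 0.3, 0.3, 0.15, 0, -0.15, -0.3, -0.45, -0.6],
  "fingers": [0, 0, 0, 0, 0, 0, 0, 0, 0, 0]
}}

```text
time_s: 10.7
eef_pos: [0.5827, -0.1274, 0.1053]
eef_rot: [0.533, -0.465, 0.533, 0.465]
wrist_force: [0.3, -0.6, -0.1]
opening: -0.003
```

{"fn": "step_arm", "kwargs": {
  "xyz": [
    [0, 0, 0],
    [0, 0, 0],
    [0, 0, 0],
    [0, 0, 0],
    [0, 0, 0],
    [0, 0, 0],
    [0, 0, 0],
    [0, 0, 0],
    [0, 0, 0],
    [0, 0, 0]
  ],
  "spin": [-0.15, -0.3, -0.45, -0.6, -0.75, -0.9, -1.05, -1.2, -1.35, -1.5],
  "fingers": [0, 0, 0, 0, 0, 0, 0, 0, 0, 0]
}}

```text
time_s: 11.7
eef_pos: [0.5827, -0.1274, 0.1054]
eef_rot: [0.707, 0.023, 0.707, -0.023]
wrist_force: [-0.2, -1.1, -0.8]
opening: -0.002
```

```bash
python3 -c "
from h import *
look('l7')"
```

```text
t 11.7 pos [ 0.5827 -0.1274  0.1054] yawy 1.5051326293056357 q6 -0.34869482140819114 q1 -0.4142003378971247 F [-0.2486 -1.0837 -0.803 ]
r 0.1007 phi -1.549  Fradial 1.1 Ftan -0.3
```

View pics/l7.png

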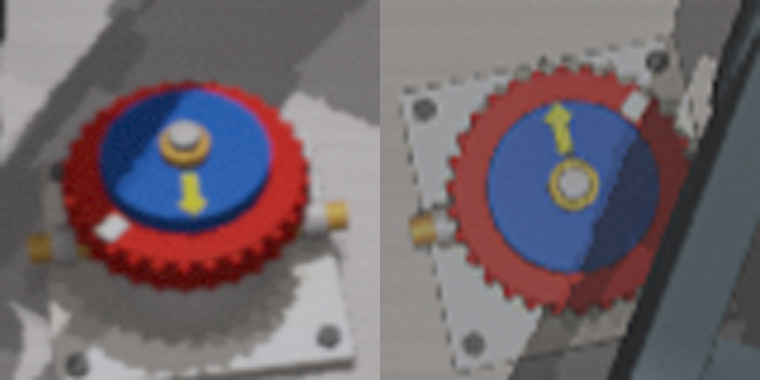

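Top view: mark at (634,103), centre (573,182) and pointer tip (557,105), so the ring is at about 5.42 rad with no slip. I unwind the rest and start again.

{"fn": "step_arm", "kwargs": {
  "xyz": [
    [0, 0, 0],
    [0, 0, 0],
    [0, 0, 0],
    [0, 0, 0],
    [0, 0, 0],
    [0, 0, 0],
    [0, 0, 0],
    [0, 0, 0],
    [0, 0, 0],
    [0, 0, 0]
  ],
  "spin": [-0.15, -0.3, -0.45, -0.6, -0.75, -0.9, -1.05, -1.2, -1.35, -1.5],
  "fingers": [0, 0, 0, 0, 0, 0, 0, 0, 0, 0]
}}

```text
time_s: 12.8
eef_pos: [0.583, -0.1273, 0.1054]
eef_rot: [0.503, 0.497, 0.503, -0.497]
wrist_force: [0.6, 0.0, 0.5]
opening: 0.002
```

{"fn": "step_arm", "kwargs": {
  "xyz": [
    [0, 0, 0],
    [0, 0, 0],
    [0, 0, -5],
    [0, 0, -10],
    [0, 0, -15],
    [0, 0, -20],
    [0, 0, -25],
    [1, 5, -28],
    [1, 10, -28],
    [1, 15, -28]
  ],
  "spin": [-0.15, -0.3, -0.45, -0.6, -0.75, -0.9, -1.05, -1.2, -1.35, -1.48],
  "fingers": [0, 0, 0, 0, 0, 0, 0, 0, 0, 0]
}}

```text
time_s: 13.8
eef_pos: [0.584, -0.1122, 0.0772]
eef_rot: [-0.036, -0.706, -0.036, 0.706]
wrist_force: [0.1, -0.3, 0.6]
opening: -0.003
```

```bash
python3 -c "
from h import *
state()"
```

```text
t 13.8 pos [ 0.584  -0.1122  0.0772] yawy -1.4683468576554075 q6 2.649745592732338 q1 -0.38929708715258743 F [ 0.0872 -0.2592  0.5848]
```

```bash
python3 -c "
from h import *
plan((.584,-.1122),-1.6,.0705,.0685)"
```

```text
[1.5, 15.5, 0], [8.5, 16.5, 0], [15.0, 18.0, 0], [22.0, 20.5, 0], [28.0, 23.5, 0], [34.0, 27.0, 0], [39.5, 31.5, 0], [44.5, 36.0, 0], [49.0, 41.0, 0], [53.0, 47.0, 0],
```

{"fn": "step_arm", "kwargs": {
  "xyz": [
    [1, 10, 0],
    [1.5, 15.5, 0],
    [8.5, 16.5, 0],
    [15, 18, 0],
    [22, 20.5, 0],
    [28, 23.5, 0],
    [34, 27, 0],
    [39.5, 31.5, 0],
    [44.5, 36, 0],
    [49, 41, 0]
  ],
  "spin": [0, 0, 0.1, 0.2, 0.3, 0.4, 0.5, 0.6, 0.7, 0.8],
  "fingers": [0, 0, 0, 0, 0, 0, 0, 0, 0, 0]
}}

```text
time_s: 14.8
eef_pos: [0.6356, -0.0729, 0.0784]
eef_rot: [0.314, 0.635, 0.31, -0.633]
wrist_force: [4.8, -5.5, -2.1]
opening: -0.002
```

```bash
python3 -c "
from h import *
look('l8')
plan((.633,-.0712),-.7,.068,.068)"
```

```text
t 14.8 pos [ 0.6356 -0.0729  0.0784] yawy -0.6559301062618845 q6 1.9291122933302856 q1 -0.2985490847080762 F [ 4.8011 -5.4947 -2.1251]
r 0.0719 phi -0.698  Fradial 7.2 Ftan -1.1
[3.5, 6.0, 0], [7.0, 12.0, 0], [10.0, 18.0, 0], [12.5, 24.5, 0], [14.0, 31.0, 0], [15.0, 37.5, 0], [15.5, 44.5, 0], [15.0, 51.5, 0], [14.0, 58.0, 0], [12.5, 64.5, 0],
```

{"fn": "step_arm", "kwargs": {
  "xyz": [
    [3.5, 6, -0.5],
    [7, 12, -1],
    [10, 18, -1.5],
    [12.5, 24.5, -1.5],
    [14, 31, -1.5],
    [15, 37.5, -1.5],
    [15.5, 44.5, -1.5],
    [15, 51.5, -1.5],
    [14, 58, -1.5],
    [12.5, 64.5, -1.5]
  ],
  "spin": [0.1, 0.2, 0.3, 0.4, 0.5, 0.6, 0.7, 0.8, 0.9, 1.0],
  "fingers": [0, 0, 0, 0, 0, 0, 0, 0, 0, 0]
}}

```text
time_s: 15.9
eef_pos: [0.6499, -0.0065, 0.0783]
eef_rot: [0.581, 0.409, 0.575, -0.405]
wrist_force: [7.8, 1.3, 1.5]
opening: 0.001
```

```bash
python3 -c "
from h import *
look('l9')
plan((.6455,-.0067),.3,.068,.0695)"
```

```text
t 15.9 pos [ 0.6499 -0.0065  0.0783] yawy 0.34429442280027006 q6 1.0332008137746036 q1 -0.19274339028263063 F [7.8151 1.323  1.4554]
r 0.0723 phi 0.284  Fradial 7.9 Ftan -0.9
[-2.0, 6.5, 0], [-5.0, 12.5, 0], [-8.5, 18.5, 0], [-12.5, 24.0, 0], [-17.0, 29.5, 0], [-22.0, 34.0, 0], [-27.5, 38.0, 0], [-33.5, 41.5, 0], [-40.0, 44.5, 0], [-46.5, 47.0, 0],
```

View pics/l9.png

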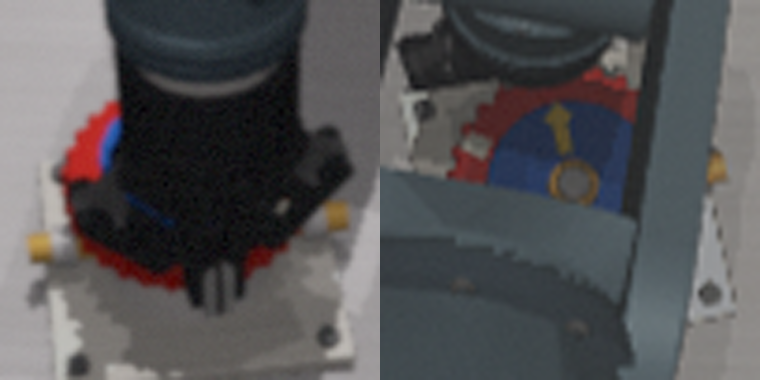

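Top view: mark at (476,147), so the ring is at about 7.30 rad and milestone 2 is passed under contact. I continue.

{"fn": "step_arm", "kwargs": {
  "xyz": [
    [-2, 6.5, 0],
    [-5, 12.5, 0],
    [-8.5, 18.5, 0],
    [-12.5, 24, 0],
    [-17, 29.5, 0],
    [-22, 34, 0],
    [-27.5, 38, 0],
    [-33.5, 41.5, 0],
    [-40, 44.5, 0],
    [-46.5, 47, 0]
  ],
  "spin": [0.1, 0.2, 0.3, 0.4, 0.5, 0.6, 0.7, 0.8, 0.9, 1.0],
  "fingers": [0, 0, 0, 0, 0, 0, 0, 0, 0, 0]
}}

```text
time_s: 17.0
eef_pos: [0.6018, 0.0427, 0.0779]
eef_rot: [0.705, 0.081, 0.7, -0.079]
wrist_force: [4.3, 8.1, 4.1]
opening: -0.002
```

```bash
python3 -c "
from h import *
look('l10')
plan((.599,.0403),1.3,.0702,.0702)"
```

```text
t 17.0 pos [0.6018 0.0427 0.0779] yawy 1.3447492356073139 q6 0.09649766549724235 q1 -0.12750909566055366 F [4.2988 8.1385 4.1131]
r 0.0726 phi 1.273  Fradial 9.0 Ftan -1.7
[-6.5, 2.0, 0], [-13.5, 3.0, 0], [-20.5, 3.0, 0], [-27.5, 2.5, 0], [-34.5, 1.5, 0], [-41.0, -0.5, 0], [-47.5, -3.0, 0], [-54.0, -6.5, 0], [-60.0, -10.0, 0], [-65.5, -14.5, 0],
```

{"fn": "step_arm", "kwargs": {
  "xyz": [
    [-6.5, 2, 0],
    [-13.5, 3, 0],
    [-20.5, 3, 0],
    [-27.5, 2.5, 0],
    [-34.5, 1.5, 0],
    [-41, -0.5, 0],
    [-47.5, -3, 0],
    [-54, -6.5, 0],
    [-60, -10, 0],
    [-65.5, -14.5, 0]
  ],
  "spin": [0.1, 0.2, 0.3, 0.4, 0.5, 0.6, 0.7, 0.8, 0.9, 1.0],
  "fingers": [0, 0, 0, 0, 0, 0, 0, 0, 0, 0]
}}

```text
time_s: 18.1
eef_pos: [0.5327, 0.028, 0.0762]
eef_rot: [0.655, -0.266, 0.655, 0.268]
wrist_force: [-3.5, 7.6, 6.4]
opening: 0.002
```

```bash
python3 -c "
from h import *
look('l11')
plan((.5335,.0258),2.3,.0702,.0700)"
```

```text
t 18.1 pos [0.5327 0.028  0.0762] yawy 2.3451257926592985 q6 -0.9476991759457091 q1 -0.17168967525146514 F [-3.4674  7.6193  6.3826]
r 0.0726 phi 2.289  Fradial 8.0 Ftan -2.4
[-5.0, -5.0, 0], [-9.0, -10.5, 0], [-13.0, -16.5, 0], [-16.5, -22.5, 0], [-19.0, -29.0, 0], [-21.0, -35.5, 0], [-22.5, -42.5, 0], [-23.0, -49.5, 0], [-23.0, -56.5, 0], [-22.0, -63.5, 0],
```

View pics/l11.png

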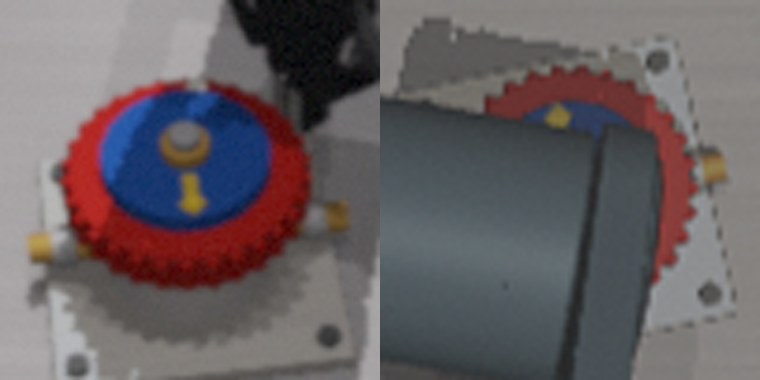

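{"fn": "step_arm", "kwargs": {
  "xyz": [
    [-5, -5, 0],
    [-9, -10.5, 0],
    [-13, -16.5, 0],
    [-16.5, -22.5, 0],
    [-19, -29, 0],
    [-21, -35.5, 0],
    [-22.5, -42.5, 0],
    [-23, -49.5, 0],
    [-23, -56.5, 0],
    [-22, -63.5, 0]
  ],
  "spin": [0.1, 0.2, 0.3, 0.4, 0.5, 0.6, 0.7, 0.8, 0.9, 1.0],
  "fingers": [0, 0, 0, 0, 0, 0, 0, 0, 0, 0]
}}

```text
time_s: 19.2
eef_pos: [0.509, -0.037, 0.0754]
eef_rot: [0.445, -0.546, 0.448, 0.55]
wrist_force: [-10.4, 0.1, 7.4]
opening: 0.001
```

```bash
python3 -c "
from h import *
look('l12')
plan((.5115,-.0377),3.3,.0698,.0695)"
```

```text
t 19.2 pos [ 0.509  -0.037   0.0754] yawy -2.937844372030123 q6 -2.079003152040844 q1 -0.30500083525067445 F [-10.3549   0.1277   7.4392]
r 0.0722 phi -2.998  Fradial 10.2 Ftan -1.6
[1.5, -7.0, 0], [3.5, -13.5, 0], [6.5, -20.0, 0], [10.0, -26.0, 0], [14.0, -31.5, 0], [18.5, -37.0, 0], [23.5, -41.5, 0], [29.0, -46.0, 0], [35.0, -49.5, 0], [41.0, -52.5, 0],
```

{"fn": "step_arm", "kwargs": {
  "xyz": [
    [1.5, -7, 0],
    [3.5, -13.5, 0],
    [6.5, -20, 0],
    [10, -26, 0],
    [14, -31.5, 0],
    [18.5, -37, 0],
    [7.5, -47.5, 0],
    [-27.5, -14.5, 0],
    [-29, 30, 0],
    [-8, 75, 0]
  ],
  "spin": [0.1, 0.2, 0.3, 0.4, 0.5, 0.6, 0.6, 0.45, 0.3, 0.15],
  "fingers": [0, 0, 0, 0, 0, 0, 0, 0, 0, 0]
}}

```text
time_s: 20.3
eef_pos: [0.4972, 0.0296, 0.0751]
eef_rot: [0.4, -0.582, 0.4, 0.584]
wrist_force: [1.4, -0.3, -0.2]
opening: -0.003
```

```bash
python3 -c "
from h import *
look('l13')
"
```

```text
t 20.3 pos [0.4972 0.0296 0.0751] yawy -2.772828088347494 q6 -2.1191762548626025 q1 -0.17940094114695904 F [ 1.3659 -0.2713 -0.2465]
r 0.1005 phi 2.547  Fradial -1.3 Ftan -0.5
```

View pics/l13.png

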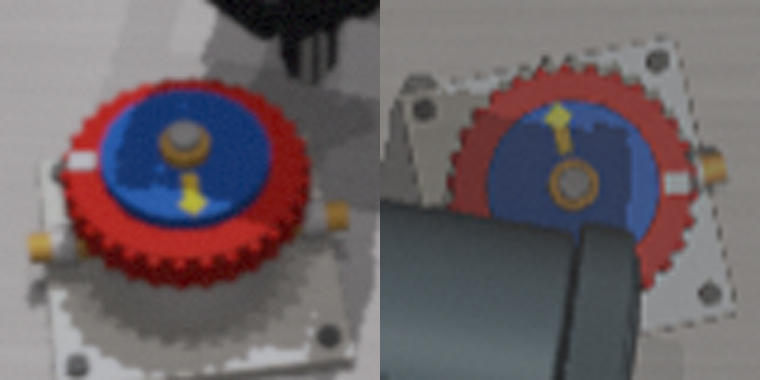

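{"fn": "step_arm", "kwargs": {
  "xyz": [
    [17, 20, 0],
    [35, 33, 0],
    [35, 33, 0],
    [35, 33, 0],
    [35, 33, 0],
    [35, 33, 0],
    [35, 33, 0],
    [35, 33, 0],
    [35, 33, 0],
    [35, 33, 0]
  ],
  "spin": [-0.15, -0.3, -0.45, -0.6, -0.75, -0.9, -1.05, -1.2, -1.35, -1.5],
  "fingers": [0, 0, 0, 0, 0, 0, 0, 0, 0, 0]
}}

```text
time_s: 21.4
eef_pos: [0.5351, 0.0611, 0.0757]
eef_rot: [0.69, -0.155, 0.69, 0.155]
wrist_force: [-0.8, 0.3, -0.9]
opening: -0.002
```

```bash
python3 -c "
from h import *
o,r=state(); plan(o['eef_pos'],1.9,.0702,.0700)
"
```

```text
t 21.4 pos [0.5351 0.0611 0.0757] yawy 2.01278756163508 q6 -0.5490187339503446 q1 -0.10686945283782202 F [-0.7871  0.3465 -0.8895]
[16.0, -24.0, 0], [10.0, -27.5, 0], [4.0, -31.0, 0], [-1.5, -35.5, 0], [-6.5, -40.5, 0], [-10.5, -46.0, 0], [-14.5, -51.5, 0], [-18.0, -58.0, 0], [-20.5, -64.5, 0], [-22.5, -71.0, 0],
```

{"fn": "step_arm", "kwargs": {
  "xyz": [
    [8, -12, 0],
    [14, -21, 0],
    [16, -24, 0],
    [10, -27.5, 0],
    [4, -31, 0],
    [-1.5, -35.5, 0],
    [-6.5, -40.5, 0],
    [-10.5, -46, 0],
    [-14.5, -51.5, 0],
    [-18, -58, 0]
  ],
  "spin": [0, 0, 0, 0.1, 0.2, 0.3, 0.4, 0.5, 0.6, 0.7],
  "fingers": [0, 0, 0, 0, 0, 0, 0, 0, 0, 0]
}}

```text
time_s: 22.4
eef_pos: [0.5151, 0.0046, 0.0753]
eef_rot: [0.591, -0.384, 0.594, 0.388]
wrist_force: [-8.1, 6.8, 7.9]
opening: 0.003
```

```bash
python3 -c "
from h import *
look('l14');plan((.5171,.0031),2.7,.0700,.0700)
"
```

```text
t 22.4 pos [0.5151 0.0046 0.0753] yawy 2.7256687242050495 q6 -1.3792514369153182 q1 -0.2230759599370552 F [-8.0851  6.781   7.9272]
r 0.0725 phi 2.695  Fradial 10.2 Ftan -2.6
[-2.5, -6.5, 0], [-4.5, -13.0, 0], [-6.0, -20.0, 0], [-6.5, -27.0, 0], [-6.5, -34.0, 0], [-5.5, -41.0, 0], [-4.5, -47.5, 0], [-2.0, -54.5, 0], [0.5, -61.0, 0], [4.0, -67.0, 0],
```

View pics/l14.png

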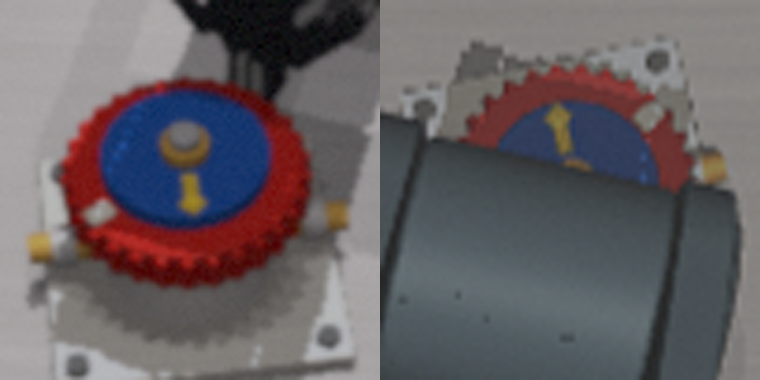

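Mark at (650,116), about 1.07 rad short of the pointer. I run one more stroke of 1.0 rad.

{"fn": "step_arm", "kwargs": {
  "xyz": [
    [-2.5, -6.5, 0],
    [-4.5, -13, 0],
    [-6, -20, 0],
    [-6.5, -27, 0],
    [-6.5, -34, 0],
    [-5.5, -41, 0],
    [-4.5, -47.5, 0],
    [-2, -54.5, 0],
    [0.5, -61, 0],
    [4, -67, 0]
  ],
  "spin": [0.1, 0.2, 0.3, 0.4, 0.5, 0.6, 0.7, 0.8, 0.9, 1.0],
  "fingers": [0, 0, 0, 0, 0, 0, 0, 0, 0, 0]
}}

```text
time_s: 23.5
eef_pos: [0.5194, -0.065, 0.0754]
eef_rot: [0.334, -0.621, 0.336, 0.625]
wrist_force: [-9.1, -2.4, 5.9]
opening: -0.001
```

```bash
python3 -c "
from h import *
look('l15');plan((.5211,-.0639),3.7,.0700,.0700)
"
```

```text
t 23.5 pos [ 0.5194 -0.065   0.0754] yawy -2.557582130754911 q6 -2.5035831441048146 q1 -0.3501652373007333 F [-9.1095 -2.4082  5.8615]
r 0.0721 phi -2.582  Fradial 9.0 Ftan -2.8
[4.0, -5.5, 0], [8.5, -11.0, 0], [13.5, -16.0, 0], [19.0, -20.0, 0], [25.0, -24.0, 0], [31.5, -27.0, 0], [38.0, -29.5, 0], [44.5, -31.0, 0], [51.5, -32.5, 0], [58.5, -33.0, 0],
```

View pics/l15.png

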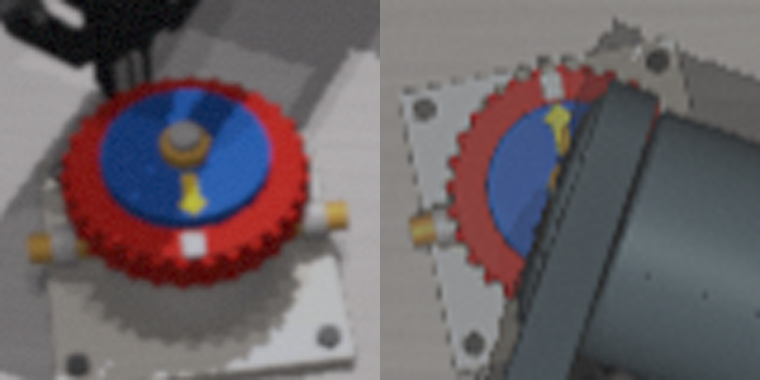

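The mark at (551,82) faces the pointer at (557,112). I retract straight out, then up.

{"fn": "step_arm", "kwargs": {
  "xyz": [
    [-8, -5, 0],
    [-25, -16, 0],
    [-30, -20, 30],
    [-35, -25, 75],
    [-40, -30, 120],
    [-40, -30, 150],
    [-40, -30, 150]
  ],
  "spin": [0, 0, 0, 0, 0, 0, 0],
  "fingers": [0, 0, 0, 0, 0, 0, 0]
}}

```text
time_s: 24.3
eef_pos: [0.4844, -0.0956, 0.2313]
eef_rot: [-0.337, 0.625, -0.337, -0.618]
wrist_force: [0.9, -0.1, 0.5]
opening: -0.0
```

```bash
python3 -c "
from h import *
look('l16')
cv2.imwrite('pics/s16.png',eyes.camera('scene')[:,:,::-1])
"
```

```text
t 24.3 pos [ 0.4844 -0.0956  0.2313] yawy -2.5639467288835736 q6 -2.5844365204550788 q1 -0.4359588187794804 F [ 0.8883 -0.0556  0.4801]
r 0.1183 phi -2.519  Fradial -0.7 Ftan 0.6
```

View pics/l16.png

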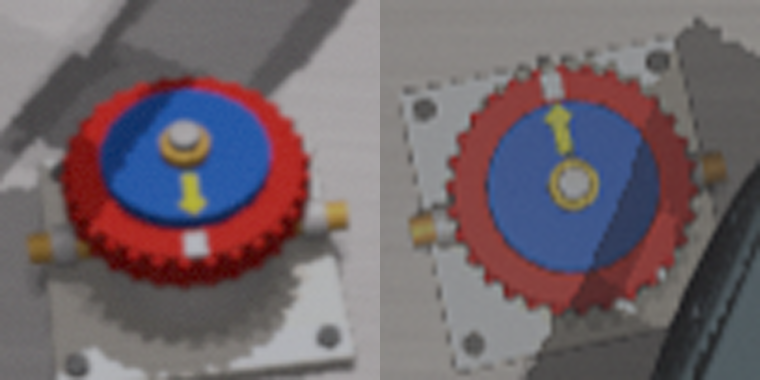

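View pics/s16.png

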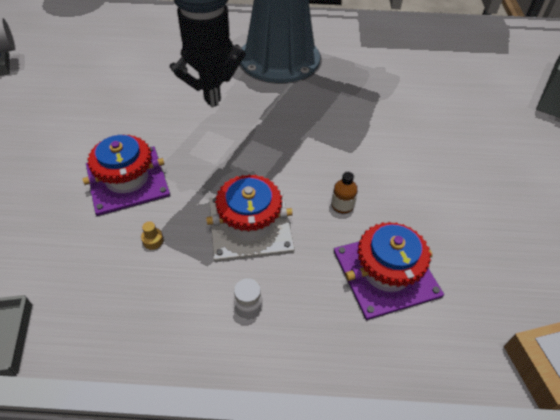

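The mark at (551,85) in the top crop is in line with the pointer at (557,105) and the centre (573,183). The bottle (345,193), jar (247,295) and fitting (150,235) stand at the same pixels as at the start, and the gripper is clear.

```bash
python3 -c "
from bench import hand_in
print(hand_in())"
```

```text
the job is handed in; nothing more can be done
None
```

I loosened the ring on the white-based trap from about 0.5 rad to about 12.57 rad, two full turns from tight, and handed the job in at about 24 s. `hand_in()` gave no verdict.

- **Method:** I used three pressed fingertip strokes, following the rim round by about 5.4, 5.4 and 1.7 rad. The push was mostly 6–10 N. It peaked near 22 N and 19 N in the first stroke, above the suggested 15 N, and dropped to almost nothing just after that stroke began. I corrected the press depth and the estimated axis position each time. The mark showed no slip after that.
- **Ring at the end:** In both views the white mark faces the yellow pointer, by my estimate within about 0.05 rad. It had already passed the pointer once, seen at about 7.3 rad with the finger still pressing.
- **Loose items:** The bottle, jar and fitting are upright at the same pixels as at the start.
- **Arm:** The gripper is clear of everything at about 0.23 m height, and the wrist force is close to zero (about 1 N).
- **Check that disagreed:** My first axis estimates from the top, scene and wrist cameras differed by up to about 8 mm. I settled the axis from the contact positions instead.

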